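Open the combination lock of a specimen case and present it

ROBOT

A 7-joint arm with a two-finger parallel gripper is mounted at the origin on the work surface. World frame = base frame: x ahead of the robot, y to its left, z up, the work surface at z = 0. Lengths are in m, angles in rad, forces in N, time in s.
With the tool pointing down it reaches from about 0.35 to 0.9 m from the base axis. Payload 7.2 kg.
Tool frame: the origin (TCP) lies midway between the tips of the shut fingers; the grasp point (between the pads) lies 19 mm behind it; x points along the fingers, y is the direction in which the jaws open and shut, and the axes are right-handed (so a half turn about x gives the same grasp; the last joint's range is limited). The gripper opens to 85 mm and grips with 20 to 120 N. Pads are 22 mm wide; open, the fingers measure 114 mm over their backs; the gripper's body (76 mm by 85 mm) begins 54 mm behind the grasp point. The pads swing forward as they close: fully open they stand 13 mm farther back than shut.
Start: joints at [-1.262, 0.411, -0.013, 1.596, 0.006, 1.134, -0.082], TCP at [0.23, 0.581, 0.231] pointing down, gripper open.
Joint ranges: [-2.95, 2.95], [-0.29, 1.99], [-1.47, 1.44], [0.14, 2.54], [-1.03, 4.17], [0.13, 1.85], [-2.86, 2.86]. Speed limits (rad/s): [2.39, 2.39, 3.01, 3.01, 3.14, 3.14, 3.14].

INTERFACE

Orientations are given as [roll, pitch, yaw] about the fixed x, y, z axes, in that order (R = Rz(yaw) Ry(pitch) Rx(roll)).
In Python, from station import telemetry, capture, camera_info, workorder gives the robot as it stands.
- The arm moves only by the shell command python3 -m inch 'ROWS' [OPENING]. ROWS is JSON, a list of rows, each a list of 6 numbers: the shift along the world's x, y, z in m, then the turn, a rotation vector about the world's x, y, z in degrees. In form: [[dx, dy, dz, wx, wy, wz], ...]. A call has 1 to 12 rows; each row shifts and turns the commanded pose from where the row before left it; what a row does not reach is not made up. A row lasts 1/12 s, in which the tool goes at most 41.7 mm and 7.16 degrees, less where a joint would pass 70% of its speed; a pose out of reach is approached as far as the arm can. A call with a gripper value outside its range is refused whole. OPENING is the closure, from -1 (fully open) to 1 (shut), set as the call begins (- or left out, the last holds). The fingers move at their own pace and stop on an object; the grip force is fixed at half the most. Time passes only in rows, so rows that do not move let the fingers close. It gives the time, the measured TCP pose, the force and the opening at its end, in the units of the state.
- telemetry.read_state(): the state, without advancing time (a new reading comes with each control period).
- capture(name): name is "scene" or "side" or "wrist"; returns the picture (420x560x3 uint8, blue, green, red); there is no depth.
- camera_info(name): a dict with "fx", "fy", "cx", "cy" (pixels), "dist_coeffs" ([k1, k2, p1, p2, k3] as OpenCV has them; the pictures are not rectified), "xyz" and "attitude" of the camera in the world. Camera axes: x right, y up, looking along -z (the intrinsics and any distortion apply to the point x, -y, -z); pixel columns grow to the right and rows downward; lengths in m; the calibration is good to about 2 mm. A picture is of the moment at which its call begins: read the wrist's pose just before it. camera_info takes no time and is no camera call; for the wrist camera it gives the pose at the moment of the call.
- workorder.hand_in(): hands the job in, once; it reports no verdict.
The state is a dict: "time_s": time; "qpos": joint angles; "dq": joint speeds; "joint_torque": joint torques, N m; "ee_pos": TCP position; "ee_rot": TCP orientation; "contact_force": force on the tool from outside, world axes, zero at the start; "ft_torque": the same for the moment, N m; "gripper_width": finger opening in m.
Only numpy, scipy, OpenCV 4.12 (cv2) and the standard library are available. Lean on these libraries where they do the work, as an engineer would, in place of code of your own. Each camera call takes 0.05 s, during which the arm holds its last target. There are 200 camera calls.

TASK

Turn the padlock's dial, click by click, until its white line stands at the red mark, then pull the shackle fully out and take the lock off the specimen case's staple. Finish while holding the lock still and level, dial up and shackle still out, about 15 cm above the middle of the round blue pad: do not put it down or let go. Leave the bottles, jars, brush and glassware where they are.

Things in the scene. Friction and masses are not known exactly. Their poses are not given: they have to be found in the camera images.
- lock: brass combination padlock lying flat, dial up, in a shallow rest on the case. Body 60 x 56 x 28 mm (its x, y, z), about 0.4 kg in all. Origin: centre of the body's underside, z up; its -x points to the shackle. The rest's black stops reach 7 mm above its underside all round (1.5 mm clearance), so grip the upper 21 mm of its sides, e.g. across y (56 mm)
- dialwheel (a joint): the lock's dial, rad, counter-clockwise positive from above. At value a the white-lined end of its bar points along the lock's -x turned by a about z. 0 or 6.28: white line at the red mark (towards the shackle), the only place (within 0.15) where the shackle can be pulled. Turns -0.6 to 6.9, clicks into a notch every 0.524 (0.1 to 0.25 N m to leave one) and centres there when let go
- dial_grip (a point): centre of the dial's grip bar, on the dial's axis, 42.5 mm above the lock's underside: bar 36 mm long, 12 mm wide, 16 mm tall (8 mm above and below this point), standing on a 42 mm disc. At dial value 0 the bar lies along the lock's x; one end carries a white line
- bow (a joint): the lock's shackle, m: 0 shut, 0.028 fully out (a stop). Slides straight out along the lock's -x with about 2 N of friction and stays where it is left; locked, it gives 1 to 3 mm. Beyond 0.018 its short leg is clear of the staple eye and the lock can be lifted straight up out of its rest
- shackle_bar (a point): middle of the shackle's cross-bar: 10 mm round steel bar along the lock's y, 14 mm above the lock's underside, 75 mm from the lock's centre when shut; moves with the shackle. The U is 50 mm wide outside, its legs 10 mm round; 40 mm are free between cross-bar and lock body, 26 mm between cross-bar and staple eye
- staple (a point): centre of the steel staple eye fixed on the case, round the shackle's short leg, 42 mm from the lock's centre towards the shackle and 20 mm to the lock's -y: a small gate 4 mm thick, 26 mm wide, its top 15 mm above this point. While the shackle is shut it keeps the lock from being taken off
- case: green specimen case with metal corners, fixed to the table, 260 x 270 x 60 mm (x, y, z). Origin: centre of its underside. The lock's underside is 63 mm above the table, its centre 30 mm from the case's centre towards the case's +x, its axes along the case's, shackle to the case's -x
- pad: flat round blue pad with a white ring, 120 mm across, 4 mm thick, fixed on the table: the lock is presented above it. Origin: centre of its underside
- dropper_a: small amber dropper bottle with a black bulb, 28 mm across, 77 mm tall, standing on a far corner of the case's lid (left corner seen from the robot when the case is square to it). Origin: centre of its underside. A bystander
- brush: small brush 160 mm long lying on the case's lid to the right of the lock, handle towards the shackle end. Origin: centre of its underside. A bystander
- jar_a: white screw-top jar, 54 mm across, 65 mm tall. Origin: centre of its underside. A bystander
- jar_b: white screw-top jar with a paper band, 62 mm across, 75 mm tall. Origin: centre of its underside. A bystander
- dropper_b: amber dropper bottle like the other, 28 mm across, 77 mm tall, on the table. Origin: centre of its underside. A bystander
- dish: open glass dish 120 x 160 x 45 mm. Origin: centre of its underside. A bystander
- beaker: clear beaker, 54 mm across, 65 mm tall. Origin: centre of its underside. A bystander
There are look-alikes about, which are no part of the job. Of the things like the pad, leave any that is purple, turquoise or yellow; of the rest the smaller one is meant.

How it is judged:
On the way, in this order (a step that is already met when the one before it is completed fails the run):
1. with the shackle shut, the dial's white line stands at the red mark (within 0.24 rad, its notch) ((value of joint dialwheel between -0.24 and 0.24 rad or value of joint dialwheel between 6.0432 and 6.5232 rad) and value of joint bow below 0.006 m), for 0.2 s.
2. the shackle is pulled out (at least 22 of its 28 mm) while the lock still lies in its rest (value of joint bow above 0.022 m and z of lock in the frame of case below 0.075 m), for 0.1 s.
At the end, for the whole second after the job is handed in: The lock is held by the fingers (over 2 N), touching neither case nor pad, its underside 100 to 210 mm above the pad's underside and its centre within 45 mm of the pad's centre seen from above, dial up within 0.3 rad, slower than 0.03 m/s, with the shackle out by at least 20 mm (value of joint bow above 0.02 m and z of lock in the frame of pad between 0.1 and 0.21 m and horizontal distance between lock and pad below 0.045 m and angle between lock's own z axis and vertical below 0.3 rad and linear speed of lock below 0.03 m/s and contact force between the fingers and lock above 2 N and contact force between lock and case below 0.2 N and contact force between lock and pad below 0.2 N); the arm keeps its last pose, push and grip.
It fails at once if the dropper bottle or brush on the case shifted by more than 30 mm or tipped (distance of any of dropper_a, brush from where it was at the start of the episode above 0.03 m or angle between any of dropper_a, brush's own z axis and vertical above 0.5 rad).
It fails at once if a jar or the other dropper bottle shifted by more than 30 mm or tipped (distance of any of jar_a, jar_b, dropper_b from where it was at the start of the episode above 0.03 m or angle between any of jar_a, jar_b, dropper_b's own z axis and vertical above 0.5 rad).
It fails at once if the dish or beaker shifted by more than 30 mm or tipped (distance of any of dish, beaker from where it was at the start of the episode above 0.03 m or angle between any of dish, beaker's own z axis and vertical above 0.5 rad).
It also fails if it takes over 72 s, if anything falls off the work surface, if the arm or the gripper's body presses on something with over 40 N, if the wrist force passes 120 N, or if a joint passes its speed limit or range.

## Working session

There is one attempt and no reset: what is moved stays moved. The work goes in short steps, Python scripts to look and compute and a shell command to move; the robot and the scene stay as the last step left them, time stands still between calls to the robot, and variables do not carry over. Pictures are saved under pics/ and viewed, about 8 in all and at most 12, crops included, and the job is handed in when it is done.

```bash
mkdir -p pics; cat > h.py <<'E'
import numpy as np,cv2
from station import telemetry,capture,camera_info,workorder
from scipy.spatial.transform import Rotation as R
def rot(a):
    a=np.array(a,float)
    if a.shape==(3,3): return a
    if a.shape==(3,): return R.from_euler('xyz',a).as_matrix()
    return R.from_quat(a).as_matrix()
def K(i): return np.array([[i['fx'],0,i['cx']],[0,i['fy'],i['cy']],[0,0,1.]])
def ray(i,uv,z):
    p=cv2.undistortPoints(np.array(uv,float).reshape(-1,1,2),K(i),np.array(i['dist_coeffs'],float)).reshape(-1,2)
    d=np.c_[p[:,0],-p[:,1],-np.ones(len(p))]@rot(i['attitude']).T
    o=np.array(i['xyz']); return o+d*((z-o[2])/d[:,2])[:,None]
def proj(i,P):
    c=(np.atleast_2d(P)-np.array(i['xyz']))@rot(i['attitude'])
    c=c*[1,-1,-1]
    return cv2.projectPoints(c.reshape(-1,1,3),np.zeros(3),np.zeros(3),K(i),np.array(i['dist_coeffs'],float))[0].reshape(-1,2)
def snap(n,f):
    i=camera_info(n); im=capture(n); cv2.imwrite('pics/'+f,im); return i,im
E
python3 - <<'E'
from h import *
for n in('scene','side','wrist'):
    i,im=snap(n,n+'0.png'); print(n,i)
s=telemetry.read_state(); print(s)
a=cv2.imread('pics/scene0.png'); b=cv2.imread('pics/wrist0.png')
E
```

```text
scene {'fx': 460.5726574493624, 'fy': 460.5726574493624, 'cx': 277.6940427876828, 'cy': 212.56020613019223, 'dist_coeffs': array([-0.05115161,  0.        ,  0.        ,  0.        ,  0.        ]), 'xyz': array([1.12181995, 0.63391359, 1.04907756]), 'attitude': array([ 0.75238783, -0.0090904 ,  2.42277193])}
side {'fx': 514.8891729510491, 'fy': 514.8891729510491, 'cx': 273.6561926895253, 'cy': 202.67129787554686, 'dist_coeffs': array([-0.03672683,  0.        ,  0.        ,  0.        ,  0.        ]), 'xyz': array([-0.13839254, -1.03522185,  0.96781729]), 'attitude': array([ 0.9331574 ,  0.01220613, -0.58611341])}
wrist {'fx': 300.3794771427967, 'fy': 300.3794771427967, 'cx': 283.8833982187805, 'cy': 208.65102758158415, 'dist_coeffs': array([0.0179243, 0.       , 0.       , 0.       , 0.       ]), 'xyz': array([0.15252682, 0.61125239, 0.37332318]), 'attitude': array([-0.32370984,  0.00182242,  1.19276186])}
{'time_s': 0.15, 'qpos': array([-1.26222576,  0.41177513, -0.01273486,  1.59683761,  0.00560361,
        1.13430475, -0.08220318]), 'dq': array([-7.61901842e-04, -2.85101975e-03,  9.67004590e-05, -4.15712717e-03,
        3.19237334e-04,  1.61788148e-03,  5.42219875e-04]), 'joint_torque': array([ 1.70450039e-03, -6.01036978e+01,  6.82965238e-01, -2.99648148e+01,
        1.40053421e-02,  7.75783643e-03, -3.20683085e-06]), 'ee_pos': array([0.22982897, 0.5808002 , 0.23061519]), 'ee_rot': array([-1.50541593,  1.56950713, -1.88214362]), 'contact_force': array([-1.449446  , -0.25823862, -0.5645677 ]), 'ft_torque': array([-0.01368829, -0.0303276 ,  0.0494313 ]), 'gripper_width': 0.08562722084910832}
```

View pics/scene0.png

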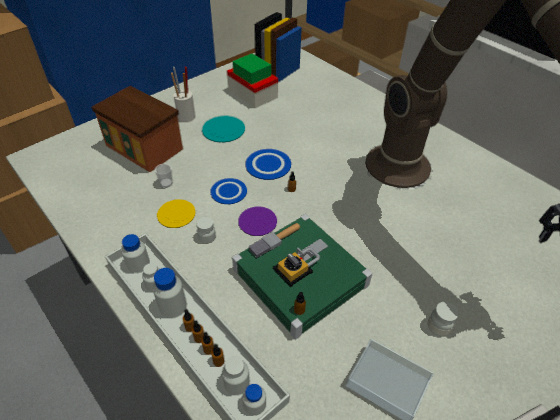

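View pics/side0.png

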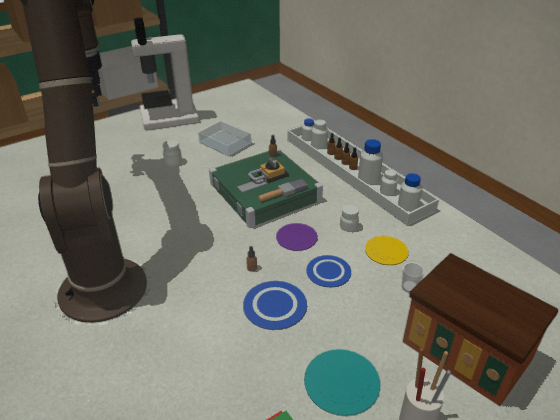

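Pads in the scene view: large blue at (269,163), small blue at (229,190), and turquoise, purple and yellow ones. The small blue fits (blue, and smaller than the other blue). The lock is at about (292,266) on the case. Next I'll measure both and check them in an enlarged crop.

```bash
python3 - <<'E'
from h import *
for n in('scene','side'):
    i=camera_info(n); im=cv2.imread(f'pics/{n}0.png'); hsv=cv2.cvtColor(im,cv2.COLOR_BGR2HSV)
    m=cv2.inRange(hsv,(108,150,90),(125,255,255))
    m[:110]=0
    m=cv2.morphologyEx(m,cv2.MORPH_CLOSE,np.ones((7,7)))
    for c in cv2.findContours(m,cv2.RETR_EXTERNAL,cv2.CHAIN_APPROX_NONE)[0]:
        if cv2.contourArea(c)>300:
            w=ray(i,c[:,0],.004)[:,:2]; (x,y),r=cv2.minEnclosingCircle(w.astype(np.float32)); e=cv2.fitEllipse(c)
            print(n,'blue',e[0],w.mean(0),(x,y),r)
    g=cv2.inRange(hsv,(60,60,20),(90,255,120)); 
    if n=='side': g[:140]=0
    g=cv2.morphologyEx(g,cv2.MORPH_CLOSE,np.ones((15,15)))
    c=max(cv2.findContours(g,cv2.RETR_EXTERNAL,cv2.CHAIN_APPROX_NONE)[0],key=cv2.contourArea)
    print(cv2.contourArea(c),cv2.boundingRect(c))
i=camera_info('scene')
P=ray(i,[(237,262),(307,220),(370,276),(297,324)],.06);print(P)
im=cv2.imread('pics/scene0.png')
a=cv2.resize(im[215:335,230:375],None,fx=5,fy=5,interpolation=cv2.INTER_CUBIC)
cv2.imwrite('pics/c1.png',cv2.resize(a,(725,600)))
E
```

```text
scene blue (228.35934448242188, 190.88063049316406) [ 0.52761458 -0.27299788] (0.5271589159965515, -0.2745007872581482) 0.059200312942266464
scene blue (267.9460144042969, 163.8011932373047) [ 0.34314235 -0.29032969] (0.3422601521015167, -0.2926141023635864) 0.07964979112148285
8596.0 (237, 218, 129, 115)
side blue (274.69183349609375, 304.8108825683594) [ 0.33907274 -0.29967392] (0.34018340706825256, -0.2985078692436218) 0.07843966782093048
side blue (328.59991455078125, 270.8282165527344) [ 0.52361248 -0.28140401] (0.5242502093315125, -0.28100553154945374) 0.05870632454752922
4772.0 (213, 151, 104, 72)
[[0.70702175 0.00832273 0.06      ]
 [0.46037329 0.02071517 0.06      ]
 [0.47193296 0.27189935 0.06      ]
 [0.71194697 0.24966211 0.06      ]]
```

View pics/c1.png

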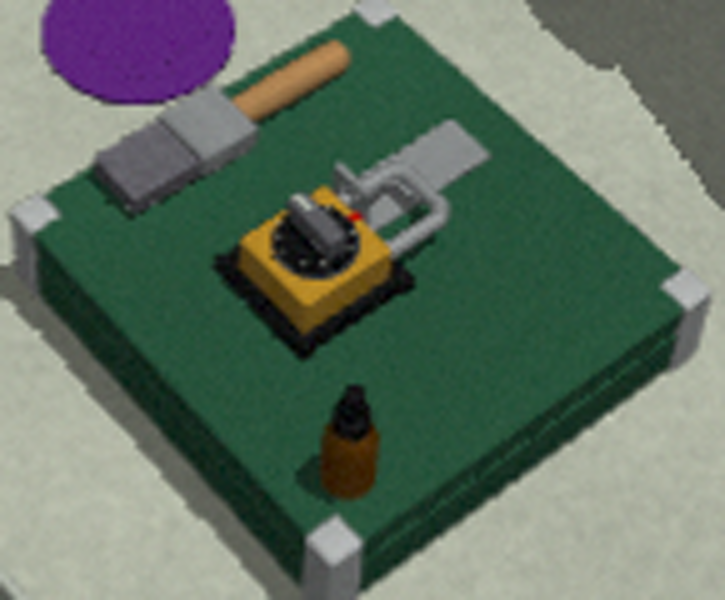

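The crop shows the lock with its dial bar turned away from the red mark, the shackle toward the robot side, and the brush and dropper beside it. The small blue pad measures 59 mm in radius at (0.526,-0.277), which matches. Next I'll bring the wrist camera over the lock.

```bash
python3 - <<'E'
from h import *
s=telemetry.read_state(); T=rot(s['ee_rot']); print(T.round(3))
i=camera_info('wrist'); C=rot(i['attitude']); print('cam in tool',T.T@(np.array(i['xyz'])-s['ee_pos'])); print((T.T@C).round(3))
# case yaw from corners
P=np.array([[.7070,.0083],[.4604,.0207],[.4719,.2719],[.7119,.2497]]);print(P.mean(0))
E
```

```text
[[-0.     0.368  0.93 ]
 [-0.001  0.93  -0.368]
 [-1.    -0.001  0.   ]]
cam in tool [-0.14282711 -0.00026379 -0.08307357]
[[ 0.     0.318 -0.948]
 [ 1.     0.001  0.001]
 [ 0.001 -0.948 -0.318]]
[0.5878  0.13765]
```

```bash
python3 -m inch '[[0.027,-0.0317,0.005,0,0,1.5],[0.027,-0.0317,0.005,0,0,1.5],[0.027,-0.0317,0.005,0,0,1.5],[0.027,-0.0317,0.005,0,0,1.5],[0.027,-0.0317,0,0,0,1.5],[0.027,-0.0317,0,0,0,1.5],[0.027,-0.0317,0,0,0,1.5],[0.027,-0.0317,0,0,0,1.5],[0.027,-0.0317,0,0,0,1.5],[0.027,-0.0317,0,0,0,1.5],[0.027,-0.0317,0,0,0,1.5],[0.027,-0.0317,0,0,0,1.5]]' -1; python3 -m inch '[[0.027,-0.0317,-0.005,0,0,1.5],[0.027,-0.0317,-0.005,0,0,1.5],[0,0,0,0,0,0],[0,0,0,0,0,0]]'
python3 - <<'E'
from h import *
s=telemetry.read_state(); print(s['time_s'],s['ee_pos'],s['qpos'].round(2)); T=rot(s['ee_rot']);print(T.round(3))
i,im=snap('wrist','w1.png'); cv2.imwrite('pics/w1b.png',cv2.resize(im,(800,600),interpolation=cv2.INTER_CUBIC)); print(i)
E
```

```text
time_s: 1.15
ee_pos: [0.5541, 0.1998, 0.2511]
ee_rot: [2.719, 1.571, 2.658]
contact_force: [0.6, 0.7, -0.3]
gripper_width: 0.0855
time_s: 1.48
ee_pos: [0.6079, 0.1351, 0.2402]
ee_rot: [-2.146, 1.569, -2.162]
contact_force: [0.0, 1.1, 1.2]
gripper_width: 0.0855
1.4833 [0.60786985 0.13505606 0.24019684] [-0.42  0.4   0.17  1.6  -0.07  1.15  1.32]
[[-0.001  0.016  1.   ]
 [-0.002  1.    -0.016]
 [-1.    -0.002 -0.001]]
{'fx': 300.3794771427967, 'fy': 300.3794771427967, 'cx': 283.8833982187805, 'cy': 208.65102758158415, 'dist_coeffs': array([0.0179243, 0.       , 0.       , 0.       , 0.       ]), 'xyz': array([0.52491307, 0.13673717, 0.38308899]), 'attitude': array([-0.32240414,  0.00166739,  1.5535493 ])}
```

View pics/w1b.png

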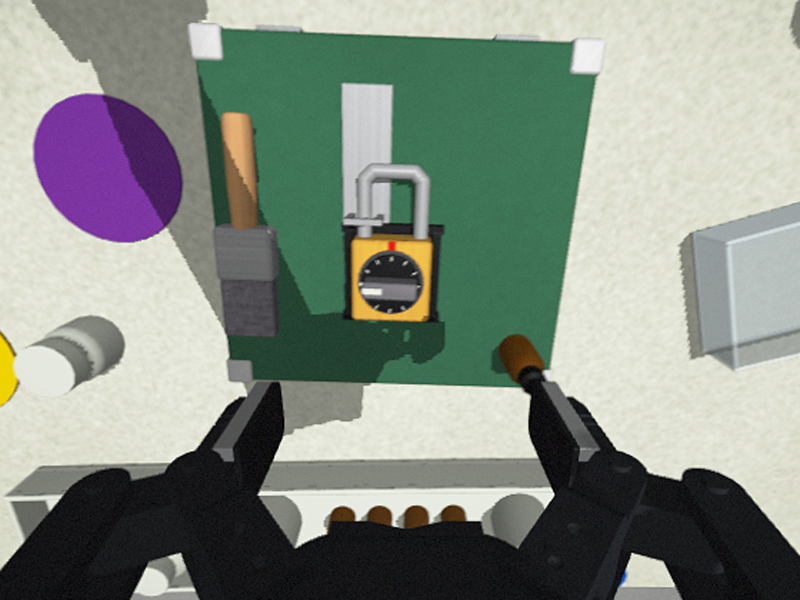

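The wrist view (800x600) shows the lock body at about (391,280) with the red mark up at (391,245). The white line points left, from (372,291), so the dial is about +π/2: three clicks clockwise to 0.

```bash
python3 - <<'E'
from h import *
s=telemetry.read_state(); i=camera_info('wrist')
f=lambda L,z: ray(i,np.array(L)*.7,z)
c=f([(190,25),(605,40),(229,381)],.06); print('case',c); 
ctr=(c[1]+c[2])/2; v=c[1]-c[0]; w=c[2]-c[0]; print(ctr,np.degrees(np.arctan2(v[1],v[0]))-90,np.degrees(np.arctan2(w[1],w[0])),np.linalg.norm(v),np.linalg.norm(w))
im=cv2.imread('pics/w1.png'); hsv=cv2.cvtColor(im,cv2.COLOR_BGR2HSV)
m=cv2.inRange(hsv,(15,150,120),(30,255,255)); m[:,:235]=0; m[:,310:]=0; m[:150]=0;m[235:]=0
q=cv2.minAreaRect(np.argwhere(m)[:,::-1].astype(np.float32)); b=cv2.boxPoints(q); w=ray(i,b,.091); print('body',b,w,w.mean(0))
print('disc',f([(391,283)],.091+.0065)); print('white',f([(361,292),(417,289)],.063+.0505))
print(proj(i,[[.6155,.137,.063+.0505]])/.7)
a=cv2.resize(im[150:240,230:320],(600,600),interpolation=cv2.INTER_CUBIC); cv2.imwrite('pics/c2.png',a)
E
```

```text
case [[ 4.43101206e-01 -3.90626401e-05  6.00000000e-02]
 [ 4.55262011e-01  2.70599794e-01  6.00000000e-02]
 [ 7.03804901e-01 -1.31161204e-02  6.00000000e-02]]
[0.57953346 0.12874184 0.06      ] -2.5727805692458503 -2.8715847847409317 0.2709119335318021 0.2610314652806462
body [[246. 164.]
 [302. 164.]
 [302. 224.]
 [246. 224.]] [[0.57506952 0.10105419 0.091     ]
 [0.57582156 0.15576768 0.091     ]
 [0.63872419 0.15609633 0.091     ]
 [0.6379101  0.09765309 0.091     ]] [0.60688134 0.12764282 0.091     ]
disc [[0.60823259 0.12751104 0.0975    ]]
white [[0.60943055 0.10820201 0.1135    ]
 [0.60787026 0.14516091 0.1135    ]]
[[404.77440615 300.13650953]]
```

View pics/c2.png

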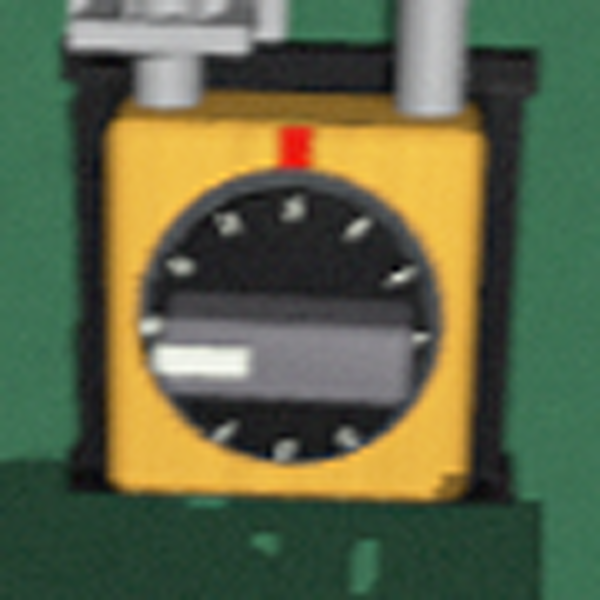

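Dial axis is at about (0.609,0.127), case yaw about -2.7°, bar along world y. I'll turn the tool so the jaws close across the bar (tool y at -2.7°), which leaves room for the 90° clockwise turn.

```bash
python3 -m inch '[[0,0,0,0,0,-6.6],[0,0,0,0,0,-6.6],[0,0,0,0,0,-6.6],[0,0,0,0,0,-6.6],[0,0,0,0,0,-6.6],[0,0,0,0,0,-6.6],[0,0,0,0,0,-6.6],[0,0,0,0,0,-6.6],[0,0,0,0,0,-6.6],[0,0,0,0,0,-6.6],[0,0,0,0,0,-6.6],[0,0,0,0,0,-6.6]]'; python3 -m inch '[[0,-0.004,-0.02,0,0,-6.3],[0,-0.004,-0.02,0,0,-6.3],[0,0,-0.02,0,0,0],[0,0,-0.02,0,0,0],[0,0,0,0,0,0],[0,0,0,0,0,0],[0,0,0,0,0,0]]'
cat > st.py <<'E'
from h import *
s=telemetry.read_state(); T=rot(s['ee_rot']); print('t',round(s['time_s'],2),'p',s['ee_pos'].round(4),'yaw_y',np.degrees(np.arctan2(T[1,1],T[0,1])).round(2),'axis',T[:,0].round(3),'q',s['qpos'].round(2),'F',s['contact_force'].round(1),'M',s['ft_torque'].round(2),'w',round(s['gripper_width'],4))
E
python3 st.py
```

```text
time_s: 2.53
ee_pos: [0.6059, 0.141, 0.2413]
ee_rot: [-2.917, 1.569, 1.971]
contact_force: [-0.1, -0.4, -0.6]
gripper_width: 0.0856
time_s: 3.12
ee_pos: [0.6071, 0.1318, 0.1624]
ee_rot: [2.278, 1.57, 0.667]
contact_force: [-0.3, -0.4, 0.4]
gripper_width: 0.0854
t 3.12 p [0.6071 0.1318 0.1624] yaw_y -2.3 axis [ 0.001  0.001 -1.   ] q [-0.63  0.5   0.48  1.71 -0.27  1.   -0.1 ] F [-0.3 -0.4  0.4] M [-0.03 -0.01 -0.02] w 0.0854
```

```bash
python3 -m inch '[[0.001,-0.0025,-0.01,0,0,0],[0.001,-0.002,-0.012,0,0,0],[0,0,-0.015,0,0,0],[0,0,-0.015,0,0,0],[0,0,-0.008,0,0,0],[0,0,0,0,0,0],[0,0,0,0,0,0],[0,0,0,0,0,0]]';python3 st.py; python3 - <<'E'
from h import *
i,im=snap('wrist','w2.png'); P=proj(i,[[.609,.1272,.1055]]);print(P)
cv2.imwrite('pics/w2b.png',cv2.resize(im,(800,600)))
E
```

```text
time_s: 3.78
ee_pos: [0.6095, 0.126, 0.1019]
ee_rot: [1.77, 1.57, 0.157]
contact_force: [-0.4, -0.6, 1.1]
gripper_width: 0.0849
t 3.78 p [0.6095 0.126  0.1019] yaw_y -2.4 axis [ 0.001  0.    -1.   ] q [-0.6   0.57  0.45  1.75 -0.31  0.89 -0.06] F [-0.4 -0.6  1.1] M [ 0.09 -0.    0.03] w 0.0849
[[285.37298604 270.27359848]]
```

View pics/w2b.png

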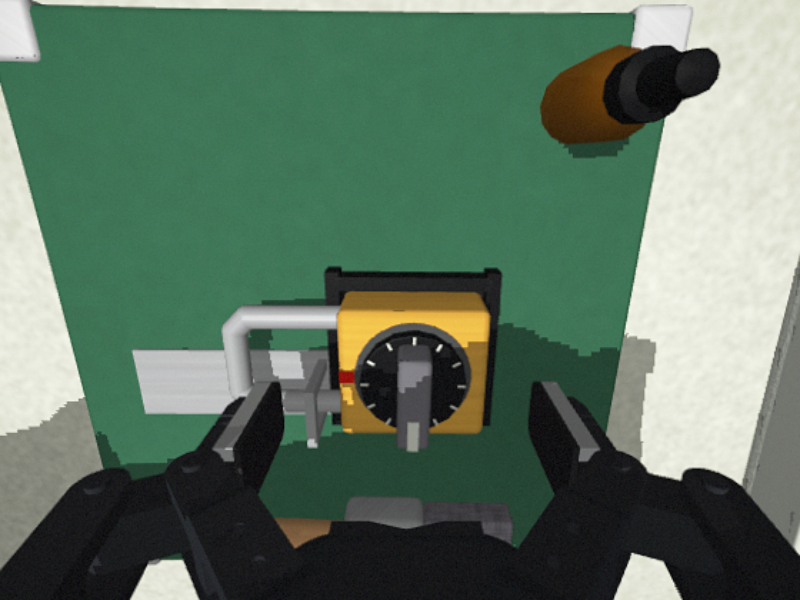

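The bar at (414,395) lies between the jaws and parallel to them, with its white end toward -y (413,437). I'll close on it.

```bash
python3 -m inch '[[0,0,0,0,0,0],[0,0,0,0,0,0],[0,0,0,0,0,0],[0,0,0,0,0,0],[0,0,0,0,0,0],[0,0,0,0,0,0],[0,0,0,0,0,0],[0,0,0,0,0,0]]' 1;python3 st.py
```

```text
time_s: 4.5
ee_pos: [0.6102, 0.1262, 0.1018]
ee_rot: [1.711, 1.568, 0.098]
contact_force: [4.0, -0.4, 1.2]
gripper_width: 0.01
t 4.5 p [0.6102 0.1262 0.1018] yaw_y -2.39 axis [ 0.003  0.    -1.   ] q [-0.6   0.57  0.45  1.75 -0.31  0.89 -0.06] F [ 4.  -0.4  1.2] M [ 0.06 -0.99 -0.05] w 0.01
```

```bash
python3 -m inch '[[0.0005,0,0,0,0,-5],[0.0005,0,0,0,0,-5],[0,0,0,0,0,-5],[0,0,0,0,0,-5],[0,0,0,0,0,-5],[0,0,0,0,0,-5],[0,0,0,0,0,0],[0,0,0,0,0,0],[0,0,0,0,0,0]]';python3 st.py
```

```text
time_s: 5.25
ee_pos: [0.6116, 0.1254, 0.1019]
ee_rot: [1.935, 1.567, -0.202]
contact_force: [5.9, -1.3, 0.6]
gripper_width: 0.0101
t 5.25 p [0.6116 0.1254 0.1019] yaw_y -32.42 axis [ 0.003 -0.001 -1.   ] q [-0.69  0.6   0.59  1.76 -0.41  0.91 -0.49] F [ 5.9 -1.3  0.6] M [-0.33 -1.22  0.03] w 0.0101
```

```bash
python3 -m inch '[[0,0,0,0,0,-5],[0,0,0,0,0,-5],[0,0,0,0,0,-5],[0,0,0,0,0,-5],[0,0,0,0,0,-5],[0,0,0,0,0,-5],[0,0,0,0,0,0],[0,0,0,0,0,0]]';python3 st.py; python3 -m inch '[[0,0,0,0,0,-5],[0,0,0,0,0,-5],[0,0,0,0,0,-5],[0,0,0,0,0,-5],[0,0,0,0,0,-5],[0,0,0,0,0,-5],[0,0,0,0,0,0],[0,0,0,0,0,0],[0,0,0,0,0,0]]';python3 st.py
```

```text
time_s: 5.92
ee_pos: [0.6124, 0.1246, 0.1021]
ee_rot: [2.304, 1.565, -0.357]
contact_force: [7.5, -2.9, 0.7]
gripper_width: 0.0102
t 5.92 p [0.6124 0.1246 0.1021] yaw_y -62.48 axis [ 0.005 -0.002 -1.   ] q [-0.77  0.64  0.72  1.76 -0.51  0.93 -0.93] F [ 7.5 -2.9  0.7] M [-0.78 -1.81  0.03] w 0.0102
time_s: 6.67
ee_pos: [0.6129, 0.1236, 0.1023]
ee_rot: [2.722, 1.564, -0.463]
contact_force: [9.1, -5.9, 0.3]
gripper_width: 0.0107
t 6.67 p [0.6129 0.1236 0.1023] yaw_y -92.49 axis [ 0.006 -0.003 -1.   ] q [-0.85  0.69  0.86  1.77 -0.62  0.97 -1.36] F [ 9.1 -5.9  0.3] M [-1.32 -2.03  0.  ] w 0.0107
```

```bash
python3 -m inch '[[0,0,0,0,0,0],[0,0,0,0,0,0],[0,0,0,0,0,0],[0,0,0,0,0,0],[0,0,0.01,0,0,0],[0,0,0.02,0,0,0],[-0.01,0,0.03,0,0,0],[-0.01,0,0.03,0,0,0],[-0.01,0,0.03,0,0,0],[0,0,0,0,0,0],[0,0,0,0,0,0],[0,0,0,0,0,0]]' -1;python3 st.py; python3 - <<'E'
from h import *
i,im=snap('wrist','w3.png')
cv2.imwrite('pics/w3b.png',cv2.resize(im,(800,600),interpolation=cv2.INTER_CUBIC))
E
```

```text
time_s: 7.67
ee_pos: [0.5796, 0.1266, 0.2213]
ee_rot: [-1.342, 1.57, 1.759]
contact_force: [-0.1, -0.5, -0.8]
gripper_width: 0.0852
t 7.67 p [0.5796 0.1266 0.2213] yaw_y -92.35 axis [-0.     0.001 -1.   ] q [-0.98  0.51  0.99  1.73 -0.47  1.15 -1.47] F [-0.1 -0.5 -0.8] M [ 0.02  0.05 -0.01] w 0.0852
```

View pics/w3b.png

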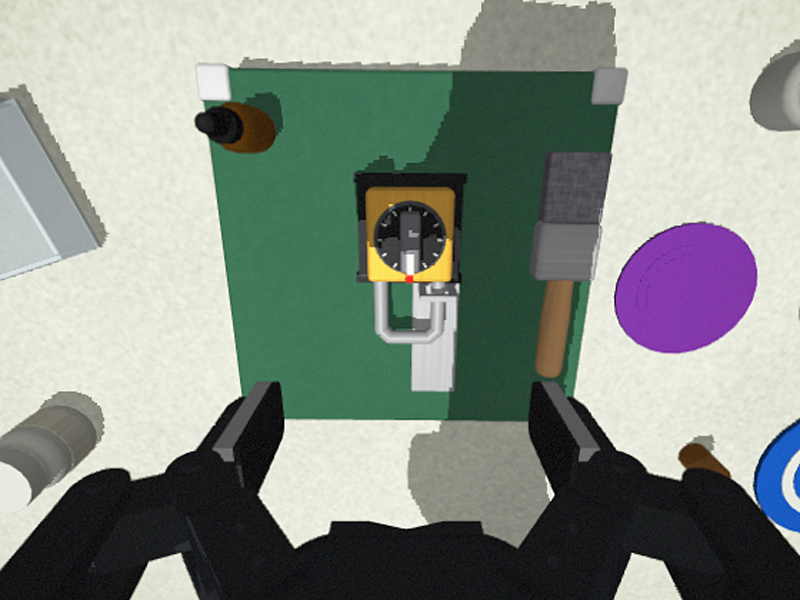

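The white line at (409,262) now stands at the red mark (409,280), and the shackle is shut with its cross-bar at (410,337). Next I'll locate the cross-bar.

```bash
python3 - <<'E'
from h import *
i=camera_info('wrist'); f=lambda L,z: ray(i,np.array(L)*.7,z).round(4)
print('bar',f([(410,337)],.077),'legs',f([(381,310),(439,310)],.077)); print('lockaxis bar top',f([(410,231)],.1135))
print('case corners',f([(196,66),(627,69)],.06), 'staple/top', f([(438,289)],.086))
E
python3 -m inch '[[-0.004,0,0,0,0,7.1],[-0.004,0,0,0,0,7.1],[-0.004,0,0,0,0,7.1],[-0.004,0,0,0,0,7.1],[-0.004,0,0,0,0,7.1],[-0.004,0,0,0,0,7.1],[-0.004,0,0,0,0,7.1],[-0.004,0,0,0,0,7.1],[-0.004,0,0,0,0,7.1],[-0.004,0,0,0,0,7.1],[-0.004,0,0,0,0,7.1],[0,0,0,0,0,7.1]]' 0.48; python3 -m inch '[[0,0,0,0,0,4.4],[0,0,0,0,0,0],[0,0,0,0,0,0]]'; python3 st.py
```

```text
bar [[0.5336 0.1254 0.077 ]] legs [[0.5554 0.1452 0.077 ]
 [0.5536 0.104  0.077 ]]
lockaxis bar top [[0.6171 0.1225 0.1135]]
case corners [[ 0.7166  0.2521  0.06  ]
 [ 0.7034 -0.0175  0.06  ]] staple/top [[0.5722 0.105  0.086 ]]
time_s: 8.72
ee_pos: [0.5348, 0.1259, 0.2199]
ee_rot: [-1.085, 1.568, -2.775]
contact_force: [0.1, -0.2, -0.7]
gripper_width: 0.022
time_s: 8.97
ee_pos: [0.5356, 0.1258, 0.2203]
ee_rot: [-1.09, 1.569, -2.712]
contact_force: [-0.9, -0.1, -0.4]
gripper_width: 0.0221
t 8.97 p [0.5356 0.1258 0.2203] yaw_y -2.96 axis [-0.002 -0.001 -1.   ] q [-0.81  0.33  0.63  1.82 -0.22  1.06 -0.15] F [-0.9 -0.1 -0.4] M [ 0.03  0.07 -0.02] w 0.0221
```

```bash
python3 -m inch '[[0,0.0015,-0.03,0,0,0],[0,0,-0.03,0,0,0],[0,0,-0.025,0,0,0],[0,0,-0.015,0,0,0],[0,0,0,0,0,0],[0,0,0,0,0,0],[0,0,0,0,0,0]]'; python3 st.py; python3 - <<'E'
from h import *
i,im=snap('wrist','w4.png')
s=telemetry.read_state();T=rot(s['ee_rot'])
for d in (0,.0475): print(proj(i,s['ee_pos']+T[:,0]*d)/.7)
cv2.imwrite('pics/w4b.png',cv2.resize(im,(800,600),interpolation=cv2.INTER_CUBIC))
E
```

```text
time_s: 9.55
ee_pos: [0.5366, 0.1275, 0.122]
ee_rot: [1.507, 1.57, -0.114]
contact_force: [0.0, 0.4, 0.5]
gripper_width: 0.0224
t 9.55 p [0.5366 0.1275 0.122 ] yaw_y -2.87 axis [ 0.001 -0.    -1.   ] q [-0.76  0.45  0.57  1.92 -0.32  0.86 -0.07] F [0.  0.4 0.5] M [ 0.03 -0.02 -0.04] w 0.0224
[[409.50815894 384.09225535]]
[[408.82489712 333.68052061]]
```

View pics/w4b.png

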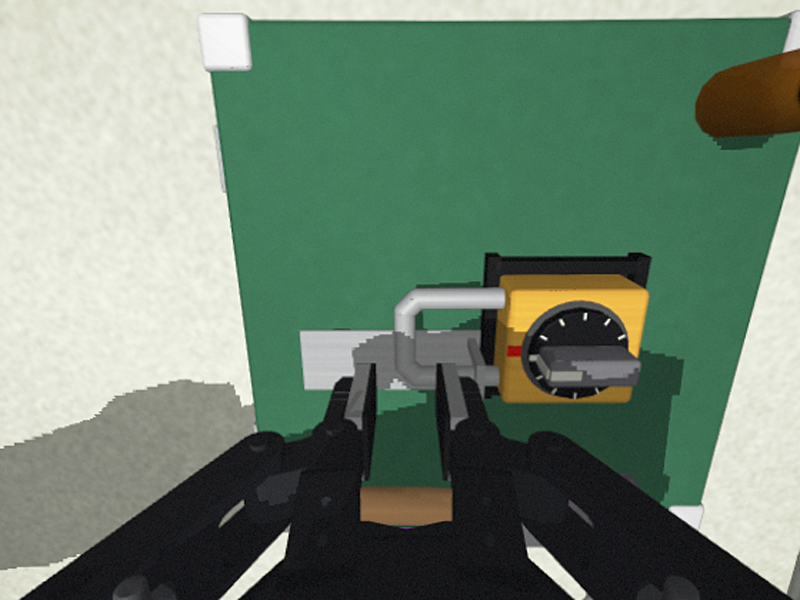

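The cross-bar is at (405,338) with the fingers straddling it and the inner one short of the staple (472,355). It sits 1.8 mm to -x and 1 mm to -y of the tool axis. I'll correct for that and descend.

```bash
python3 -m inch '[[-0.0015,-0.001,-0.012,0,0,0],[0,0,-0.012,0,0,0],[0,0,-0.01,0,0,0],[0,0,-0.008,0,0,0],[0,0,0,0,0,0]]'; python3 st.py;  python3 -m inch '[[0,0,-0.004,0,0,0],[0,0,-0.004,0,0,0],[0,0,-0.003,0,0,0],[0,0,0,0,0,0],[0,0,0,0,0,0]]'; python3 st.py
```

```text
time_s: 10.02
ee_pos: [0.5335, 0.1265, 0.0777]
ee_rot: [-1.16, 1.568, -2.779]
contact_force: [-0.2, -1.1, -0.3]
gripper_width: 0.0223
t 10.02 p [0.5335 0.1265 0.0777] yaw_y -2.79 axis [-0.002 -0.001 -1.   ] q [-0.72  0.51  0.53  1.96 -0.37  0.77 -0.03] F [-0.2 -1.1 -0.3] M [-0.02  0.02  0.02] w 0.0223
time_s: 10.43
ee_pos: [0.5344, 0.1265, 0.0682]
ee_rot: [-1.136, 1.571, -2.756]
contact_force: [-0.4, 0.2, 0.6]
gripper_width: 0.0221
t 10.43 p [0.5344 0.1265 0.0682] yaw_y -2.79 axis [-0. -0. -1.] q [-0.71  0.53  0.52  1.96 -0.38  0.75 -0.02] F [-0.4  0.2  0.6] M [-0.   -0.04  0.03] w 0.0221
```

No contact. I'll close on the bar, then pull along the lock's -x.

```bash
python3 -m inch '[[0,0,0,0,0,0],[0,0,0,0,0,0],[0,0,0,0,0,0],[0,0,0,0,0,0],[0,0,0,0,0,0]]' 1; python3 st.py;  python3 -m inch '[[-0.004,0.0002,0,0,0,0],[-0.004,0.0002,0,0,0,0],[-0.004,0.0002,0,0,0,0],[0,0,0,0,0,0],[0,0,0,0,0,0]]'; python3 st.py
```

```text
time_s: 10.85
ee_pos: [0.5347, 0.1266, 0.0685]
ee_rot: [1.899, 1.57, 0.28]
contact_force: [0.7, 0.5, 2.6]
gripper_width: 0.0071
t 10.85 p [0.5347 0.1266 0.0685] yaw_y -2.79 axis [ 0.001  0.    -1.   ] q [-0.71  0.53  0.52  1.96 -0.38  0.75 -0.02] F [0.7 0.5 2.6] M [-0.07 -0.04  0.04] w 0.0071
time_s: 11.27
ee_pos: [0.5215, 0.1273, 0.0682]
ee_rot: [-1.62, 1.569, 3.044]
contact_force: [-0.7, 0.1, 2.2]
gripper_width: 0.0071
t 11.27 p [0.5215 0.1273 0.0682] yaw_y -2.77 axis [-0.001  0.    -1.   ] q [-0.73  0.51  0.52  1.99 -0.37  0.74 -0.03] F [-0.7  0.1  2.2] M [-0.07  0.29 -0.02] w 0.0071
```

```bash
python3 -m inch '[[-0.004,0.0002,0,0,0,0],[-0.004,0.0002,0,0,0,0],[-0.004,0.0002,0,0,0,0],[-0.002,0.0001,0,0,0,0],[-0.001,0,0,0,0,0],[0,0,0,0,0,0],[0,0,0,0,0,0]]'; python3 st.py; python3 -m inch '[[-0.002,0.0001,0,0,0,0],[-0.002,0.0001,0,0,0,0],[0,0,0,0,0,0],[0,0,0,0,0,0]]'; python3 st.py
```

```text
time_s: 11.85
ee_pos: [0.5077, 0.128, 0.0684]
ee_rot: [1.996, 1.57, 0.377]
contact_force: [2.5, 0.5, 0.4]
gripper_width: 0.0075
t 11.85 p [0.5077 0.128  0.0684] yaw_y -2.78 axis [ 0.001  0.    -1.   ] q [-0.75  0.49  0.53  2.02 -0.37  0.72 -0.04] F [2.5 0.5 0.4] M [ 0.12 -0.63 -0.04] w 0.0075
time_s: 12.18
ee_pos: [0.5076, 0.1281, 0.0691]
ee_rot: [1.653, 1.563, 0.033]
contact_force: [13.5, 0.0, -4.8]
gripper_width: 0.0074
t 12.18 p [0.5076 0.1281 0.0691] yaw_y -2.82 axis [ 0.008  0.    -1.   ] q [-0.75  0.49  0.53  2.03 -0.37  0.71 -0.04] F [13.5  0.  -4.8] M [-0.   -2.9   0.03] w 0.0074
```

The shackle is at its stop (27 mm travel, 13 N). I'll release, rise, and turn back to grip across the lock's y.

```bash
python3 -m inch '[[0.002,0,0,0,0,0],[0,0,0,0,0,0],[0,0,0,0,0,0],[0,0,0,0,0,0],[0,0,0.01,0,0,0],[0,0,0.02,0,0,0],[0,0,0.03,0,0,0],[0,0,0.03,0,0,0],[0,0,0.03,0,0,0],[0,0,0,0,0,0]]' 0.45; python3 st.py; python3 -m inch '[[0.006,0,0,0,0,-7.1],[0.006,0,0,0,0,-7.1],[0.006,0,0,0,0,-7.1],[0.006,0,0,0,0,-7.1],[0.006,0,0,0,0,-7.1],[0.006,0,0,0,0,-7.1],[0.006,0,0,0,0,-7.1],[0.006,0,0,0,0,-7.1],[0.006,0,0,0,0,-7.1],[0.006,0,0,0,0,-7.1],[0.006,0,0,0,0,-7.1],[0.006,0,0,0,0,-7.1]]' -1;  python3 -m inch '[[0,0,0,0,0,-4.6],[0,0,0,0,0,0],[0,0,0,0,0,0],[0,0,0,0,0,0]]' ; python3 st.py; python3 - <<'E'
from h import *
i,im=snap('wrist','w5.png')
s=telemetry.read_state();T=rot(s['ee_rot'])
print(proj(i,s['ee_pos']+T[:,0]*(s['ee_pos'][2]-.1135))/.7,proj(i,s['ee_pos']+T[:,0]*(s['ee_pos'][2]-.091))/.7)
cv2.imwrite('pics/w5b.png',cv2.resize(im,(800,600),interpolation=cv2.INTER_CUBIC))
E
```

```text
time_s: 13.02
ee_pos: [0.508, 0.1282, 0.194]
ee_rot: [2.089, 1.563, 0.469]
contact_force: [0.8, -0.5, 0.9]
gripper_width: 0.0235
t 13.02 p [0.508  0.1282 0.194 ] yaw_y -2.84 axis [ 0.007  0.004 -1.   ] q [-0.85  0.31  0.63  1.92 -0.22  0.97 -0.17] F [ 0.8 -0.5  0.9] M [ 0.07 -0.06  0.01] w 0.0235
time_s: 14.02
ee_pos: [0.5772, 0.1282, 0.1884]
ee_rot: [-0.449, 1.57, 2.721]
contact_force: [-0.3, -0.6, 0.2]
gripper_width: 0.0855
time_s: 14.35
ee_pos: [0.577, 0.1281, 0.1883]
ee_rot: [-0.204, 1.57, 2.895]
contact_force: [-0.0, 0.2, -0.2]
gripper_width: 0.0853
t 14.35 p [0.577  0.1281 0.1883] yaw_y -92.42 axis [-0.001  0.    -1.   ] q [-0.98  0.55  0.98  1.78 -0.51  1.09 -1.43] F [-0.   0.2 -0.2] M [-0.04 -0.04  0.02] w 0.0853
[[405.84292985 311.16432674]] [[405.8093344  297.85825657]]
```

View pics/w5b.png

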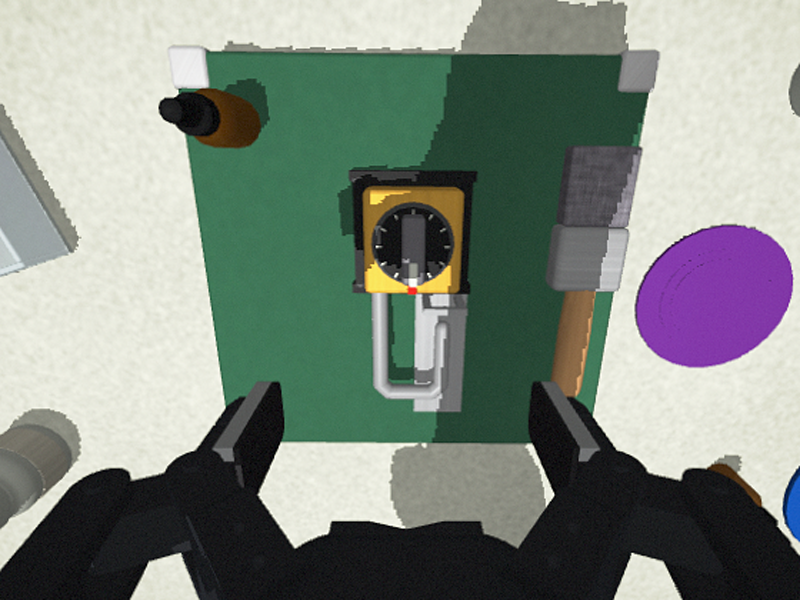

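Image w5 shows the shackle fully out with its short leg (440,325) clear of the eye, and the body centred at (413,240). I'll move over it and descend to grip its sides.

```bash
python3 -m inch '[[0.016,-0.002,0,0,0,0],[0.016,-0.002,-0.01,0,0,0],[0,-0.0005,-0.025,0,0,0],[0,0,-0.025,0,0,0],[0,0,-0.02,0,0,0],[0,0,-0.013,0,0,0],[0,0,0,0,0,0],[0,0,0,0,0,0]]'; python3 st.py; python3 -m inch '[[0,0,-0.01,0,0,0],[0,0,-0.01,0,0,0],[0,0,-0.005,0,0,0],[0,0,0,0,0,0],[0,0,0,0,0,0]]'; python3 st.py
```

```text
time_s: 15.07
ee_pos: [0.6093, 0.1234, 0.0954]
ee_rot: [0.354, 1.57, -2.832]
contact_force: [0.4, 0.0, 0.3]
gripper_width: 0.0855
t 15.07 p [0.6093 0.1234 0.0954] yaw_y -92.57 axis [-0.001 -0.    -1.   ] q [-0.86  0.7   0.87  1.78 -0.64  0.97 -1.34] F [0.4 0.  0.3] M [ 0.02 -0.01 -0.08] w 0.0855
time_s: 15.48
ee_pos: [0.6093, 0.1236, 0.07]
ee_rot: [0.543, 1.57, -2.644]
contact_force: [0.7, 0.3, 0.6]
gripper_width: 0.0855
t 15.48 p [0.6093 0.1236 0.07  ] yaw_y -92.59 axis [-0. -0. -1.] q [-0.84  0.73  0.84  1.79 -0.67  0.93 -1.32] F [0.7 0.3 0.6] M [-0.02 -0.03  0.04] w 0.0855
```

```bash
python3 -m inch '[[0,0,0,0,0,0],[0,0,0,0,0,0],[0,0,0,0,0,0],[0,0,0,0,0,0],[0,0,0,0,0,0]]' 1; python3 st.py; python3 -m inch '[[0,0,0.003,0,0,0],[0,0,0.004,0,0,0],[0,0,0.006,0,0,0],[0,0,0.01,0,0,0],[0,0,0.015,0,0,0],[0,0,0.02,0,0,0],[0,0,0.02,0,0,0],[0,0,0.02,0,0,0],[0,0,0.015,0,0,0],[0,0,0.01,0,0,0],[0,0,0,0,0,0],[0,0,0,0,0,0]]'; python3 st.py
```

```text
time_s: 15.9
ee_pos: [0.6099, 0.1235, 0.071]
ee_rot: [-2.88, 1.57, 0.217]
contact_force: [-1.0, -0.4, 6.4]
gripper_width: 0.0546
t 15.9 p [0.6099 0.1235 0.071 ] yaw_y -92.59 axis [ 0.001  0.    -1.   ] q [-0.84  0.73  0.84  1.79 -0.67  0.93 -1.32] F [-1.  -0.4  6.4] M [-0.15  0.21  0.04] w 0.0546
time_s: 16.9
ee_pos: [0.6093, 0.1237, 0.1937]
ee_rot: [-2.035, 1.57, 1.062]
contact_force: [-0.3, 0.5, -4.3]
gripper_width: 0.0544
t 16.9 p [0.6093 0.1237 0.1937] yaw_y -92.58 axis [ 0.     0.001 -1.   ] q [-0.92  0.6   0.96  1.69 -0.53  1.14 -1.42] F [-0.3  0.5 -4.3] M [ 0.03 -0.02  0.03] w 0.0544
```

The lock is held: 4.3 N of weight, 54 mm opening. I'll carry it to the small blue pad.

```bash
python3 -m inch '[[-0.002,-0.01,0,0,0,0],[-0.005,-0.02,0,0,0,0],[-0.006,-0.03,0,0,0,0],[-0.007,-0.033,0,0,0,0],[-0.007,-0.033,0,0,0,0],[-0.007,-0.033,0,0,0,0],[-0.007,-0.033,0,0,0,0],[-0.007,-0.033,0,0,0,0],[-0.007,-0.033,0,0,0,0],[-0.007,-0.033,0,0,0,0],[-0.007,-0.033,0,0,0,0],[-0.006,-0.03,0,0,0,0]]'; python3 -m inch '[[-0.005,-0.023,-0.01,0,0,0],[-0.004,-0.015,-0.01,0,0,0],[-0.002,-0.009,-0.006,0,0,0],[0,0,-0.004,0,0,0],[0,0,0,0,0,0],[0,0,0,0,0,0],[0,0,0,0,0,0]]';python3 st.py
```

```text
time_s: 17.9
ee_pos: [0.5322, -0.2329, 0.1923]
ee_rot: [0.065, 1.569, -3.124]
contact_force: [0.2, 0.1, -4.4]
gripper_width: 0.0546
time_s: 18.48
ee_pos: [0.5242, -0.2759, 0.1633]
ee_rot: [-1.791, 1.57, 1.308]
contact_force: [-0.6, 0.9, -3.7]
gripper_width: 0.0548
t 18.48 p [ 0.5242 -0.2759  0.1633] yaw_y -92.46 axis [ 0.     0.001 -1.   ] q [-0.24  0.57  0.93  1.8  -0.52  1.04 -0.73] F [-0.6  0.9 -3.7] M [ 0.01 -0.07 -0.01] w 0.0548
```

Last check from both fixed cameras before hand-in.

```bash
python3 - <<'E'
from h import *
i,a=snap('scene','s6.png'); j,b=snap('side','d6.png')
P=[[.526,-.277,.004]]; print(proj(i,P),proj(j,P))
A=cv2.resize(a[90:290,130:330],(400,400),interpolation=cv2.INTER_CUBIC);B=cv2.resize(b[140:340,230:430],(400,400),interpolation=cv2.INTER_CUBIC)
cv2.imwrite('pics/f6.png',np.hstack([A,B]))
E
python3 st.py
```

```text
[[228.26963474 189.92486505]] [[328.19811773 269.32457879]]
t 18.58 p [ 0.5242 -0.2763  0.1635] yaw_y -92.47 axis [ 0.001  0.    -1.   ] q [-0.24  0.57  0.93  1.8  -0.52  1.04 -0.73] F [-0.   0.6 -4.9] M [-0.02  0.01  0.04] w 0.0545
```

View pics/f6.png

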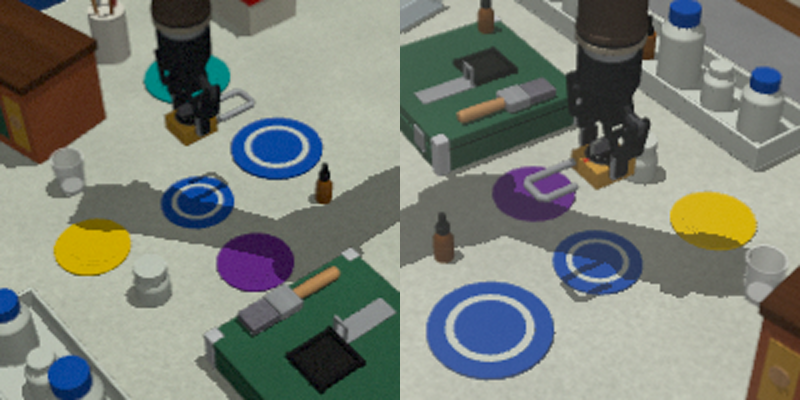

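The lock is level, dial up, with the shackle out, above the small blue pad. The brush and bottles are where they were. Handing in.

```bash
python3 -c "
from station import workorder; print(workorder.hand_in())"; python3 st.py
```

```text
the job is handed in; nothing more can be done
None
the job is handed in; nothing more can be done
```

I finished the job and handed it in at about 18.6 s of the 72 s allowed; hand-in gives no verdict.

- **Dial:** I turned it three clicks clockwise, from about +π/2 to 0. The wrist picture showed the white line at the red mark with the shackle still shut.
- **Shackle:** I pulled it about 27 mm, to its stop, where the force rose to 13 N. The lock was still in its rest, and the picture showed the short leg clear of the staple eye.
- **Lock:** I gripped it across y, lifted it off, and carried it over the smaller of the two blue pads.

**Last checks:**
- The gripper reads 54.5 mm open with about 4 to 5 N of weight.
- The tool is vertical and still.
- The lock's underside is about 155 mm up and its centre within about 5 mm of the pad's. Both are estimated from the tool position, not measured directly.
- Both fixed cameras show the lock level, dial up and shackle out. The brush, bottles and glassware in view look undisturbed; the picture did not show the dish or the other jar, and the arm did not go near them.

**Disagreements:**
- Wrist-camera positions differed by up to about 4 mm in y between views, so I positioned the final grip from the contact forces and finger positions.
- The gripper read 1.5 to 3 mm less than the true size of each part it held.

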